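Line up the LED candles by height beside the plant

TASK

Arrange the four LED candles on the row of coasters in order of height, one candle upright in the middle of each coaster, with the tallest on the coaster next to the plant and the shortest on the one next to the wire bowl. Set each down gently, don't knock any candle over, and leave the plant and the bowl where they are.

Things in the scene. Friction and masses are not known exactly. Their poses are not given: they have to be found in the camera images.
- candle_60: dusty red upright LED pillar candle, a rigid cylinder 60 mm tall and 50 mm in diameter, about 120 g, with a 12 mm high, 9 mm wide plastic flame in the middle of its top (looks only, nothing to hit). Origin: centre of its underside; z points up its axis. It stands loose on the table on the robot's side of the row of coasters; which candle stands at which of the places changes
- candle_85: cream-coloured upright LED pillar candle, a rigid cylinder 85 mm tall and 50 mm in diameter, about 160 g, with a 12 mm high, 9 mm wide plastic flame in the middle of its top (looks only, nothing to hit). Origin: centre of its underside; z points up its axis. It stands loose on the table on the robot's side of the row of coasters; which candle stands at which of the places changes
- candle_110: sage green upright LED pillar candle, a rigid cylinder 110 mm tall and 50 mm in diameter, about 200 g, with a 12 mm high, 9 mm wide plastic flame in the middle of its top (looks only, nothing to hit). Origin: centre of its underside; z points up its axis. It stands loose on the table on the robot's side of the row of coasters; which candle stands at which of the places changes
- candle_135: dark slate blue upright LED pillar candle, a rigid cylinder 135 mm tall and 50 mm in diameter, about 250 g, with a 12 mm high, 9 mm wide plastic flame in the middle of its top (looks only, nothing to hit). Origin: centre of its underside; z points up its axis. It stands loose on the table on the robot's side of the row of coasters; which candle stands at which of the places changes
- coaster_cork: cork brown flat round coaster, 76 mm in diameter, 5 mm thick, fixed. Origin: centre of its underside; its top is 5 mm higher (10 mm above the table). One of four coasters in a straight row, 110 mm apart between centres, on a slim fixed grey tray (450 x 120 x 5 mm) that lies roughly across the robot's front and turns and shifts from start to start; the order of the coaster colours along the row changes and does not matter
- coaster_white: white flat round coaster, 76 mm in diameter, 5 mm thick, fixed. Origin: centre of its underside; its top is 5 mm higher (10 mm above the table). One of four coasters in a straight row, 110 mm apart between centres, on a slim fixed grey tray (450 x 120 x 5 mm) that lies roughly across the robot's front and turns and shifts from start to start; the order of the coaster colours along the row changes and does not matter
- coaster_blue: dark blue flat round coaster, 76 mm in diameter, 5 mm thick, fixed. Origin: centre of its underside; its top is 5 mm higher (10 mm above the table). One of four coasters in a straight row, 110 mm apart between centres, on a slim fixed grey tray (450 x 120 x 5 mm) that lies roughly across the robot's front and turns and shifts from start to start; the order of the coaster colours along the row changes and does not matter
- coaster_black: black flat round coaster, 76 mm in diameter, 5 mm thick, fixed. Origin: centre of its underside; its top is 5 mm higher (10 mm above the table). One of four coasters in a straight row, 110 mm apart between centres, on a slim fixed grey tray (450 x 120 x 5 mm) that lies roughly across the robot's front and turns and shifts from start to start; the order of the coaster colours along the row changes and does not matter
- plant: succulent in a round white pot, loose, about 0.5 kg: pot 88 mm in diameter and 75 mm high, green leaves up to 145 mm high and about 105 mm across. Origin: centre of the pot's underside; z up. It stands on the table in line with the row, 125 mm from the centre of the nearest coaster, beyond one end or the other (changes)
- bowl: white open wire bowl, loose, about 0.35 kg, 150 mm across and 68 mm high. Origin: centre of its underside. It stands on the table in line with the row, 125 mm from the centre of the nearest coaster, at the end opposite the plant. (Well outside the row, far to the robot's right, lies a fixed 50 mm high pile of two books and a remote control; it plays no part)

How it is judged:
By the outcome, as a careful person would: the job done as asked, in the order asked, and still so for the second after the job is handed in, with the robot touching nothing.
It also fails if it takes over 109 s, if anything falls off the work surface, if the arm or the gripper's body presses on something with over 40 N, if the wrist force passes 120 N, or if a joint passes its speed limit or range.

ROBOT

A 6-joint arm with a two-finger parallel gripper is mounted at the origin on the work surface. World frame = base frame: x ahead of the robot, y to its left, z up, the work surface at z = 0. Lengths are in m, angles in rad, forces in N, time in s.
With the tool pointing down it reaches from about 0.425 to 0.95 m from the base axis. Payload 14.7 kg.
Tool frame: the origin (TCP) lies between the finger pads; the fingertips stand 17 mm ahead of it and the grasp point (between the pads) lies 2 mm behind it; z points along the fingers, y is the direction in which the jaws open and shut (so a half turn about z gives the same grasp; the last joint's range is limited). The gripper opens to 85 mm and grips with 20 to 120 N. Pads are 22 mm wide; open, the fingers measure 114 mm over their backs; the gripper's body (76 mm by 85 mm) begins 54 mm behind the grasp point. The pads swing forward as they close: fully open they stand 13 mm farther back than shut.
Start: joints at [-1.188, 0.48, 1.596, -0, 1.065, -0.047], TCP at [0.271, -0.591, 0.248] pointing down, gripper open.
Joint ranges: [-2.75, 2.75], [-0.82, 2.05], [0.23, 2.67], [-1.56, 4.7], [0.09, 2.69], [-2.92, 2.92]. Speed limits (rad/s): [1.89, 1.89, 2.39, 3.01, 3.01, 3.01].

INTERFACE

Orientations are given as a unit quaternion [w, x, y, z].
In Python, from station import bot gives the robot as it stands. The module is installed in compiled form; this text tells all that it offers.
- The arm moves only by the tool arm_command, never from a script. Its argument "deltas" is text: rows parted by semicolons, each of 5 numbers parted by spaces: the opening, from -1 (shut) to 1 (fully open), so that 0 is half open, then the shift along the world's x, y, z in m, then the turn about the world's z in degrees. In form: grip x y z spin; .... A call has 1 to 20 rows; each row is the pose to reach, as a shift and turn from the pose commanded when the call began; what a row does not reach only later rows make up. A row lasts 1/10 s, in which the tool goes at most 50 mm and 8.59 degrees, less where a joint would pass 70% of its speed; a pose out of reach is approached as far as the arm can. A call with a gripper value outside its range is refused whole. The fingers move at their own pace and stop on an object; the grip force is fixed at half the most. Time passes only in rows, so rows that repeat a pose let the fingers close. It gives the time, the measured TCP pose, the force and the opening at its end, in the units of the state.
- bot.get_state(): the state, without advancing time (a new reading comes with each control period).
- bot.get_image(name): name is "scene" or "side" or "wrist"; returns a dict with "pixels" (420x560x3 uint8, blue, green, red), "range_z" (420x560 float32, m along the optical axis (not along the pixel's ray), 0 where there is no reading), "K" (3x3 intrinsics, pixels), "origin" and "rotation" of the camera in the world. Camera axes: x right, y down, z forward; pixel columns grow to the right and rows downward; lengths in m; the calibration is good to about 2 mm. The wrist camera is an equidistant fisheye: a pixel r from the principal point sees the ray r / f radians off the axis. A picture is of the moment at which its call begins.
- bot.job_done(): hands the job in, once; it reports no verdict.
Trained networks look in a picture, given as the dict that the camera call returned (one of the last four; its "shot" number tells which), for a name from the list of things; names that differ only in an ending like _2 or _b are one class to them, and where a whole thing is asked for, a point or a joint stands for the part that bears it (a point fixed in the world has none). Each returns a list of dicts, best first, with "conf" (0 to 1); they miss things now and then, are a little off and sometimes report something else, mostly with a low value. They report only what shows in the picture. A call takes as long as a camera call.
- bot.trace(picture, label): "pixels" (420x560 bool, what is visible of it) and "at" ([row, column] in pixels, amid what is visible of it).
The state is a dict: "time_s": time; "joints": joint angles; "dq": joint speeds; "joint_torque": joint torques, N m; "tool_pos": TCP position; "tool_rot": TCP orientation; "ft_force": force on the tool from outside, world axes, zero at the start; "moment": the same for the moment, N m; "width": opening from 0.0 (shut) to 1.0 (fully open).
Only numpy, scipy, OpenCV 4.12 (cv2) and the standard library are available. Lean on these libraries where they do the work, as an engineer would, in place of code of your own. Each camera call takes 0.05 s, during which the arm holds its last target. There are 200 camera calls.

## Working session

There is one attempt and no reset: what is moved stays moved. The work goes in short steps, Python scripts to look and compute and a tool call to move; the robot and the scene stay as the last step left them, time stands still between calls to the robot, and variables do not carry over. Pictures are saved under pics/ and viewed, about 12 in all and at most 16, crops included, and the job is handed in when it is done.

Besides the shell and the picture viewer there is one more tool, called after ">>>" as name(argument=value, ...) on one line, values as JSON. arm_command: Moves the arm, as the interface text tells. Its arguments: {"type":"object","properties":{"deltas":{"type":"string"}},"required":["deltas"]}

```bash
mkdir -p pics
cat > h.py <<'E'
import numpy as np, cv2
from station import bot
def cloud(im, mask=None):
    K=np.array(im["K"]); z=im["range_z"]; ok=z>0
    if mask is not None: ok&=mask
    r,c=np.nonzero(ok); d=z[r,c]
    P=np.stack([(c-K[0,2])/K[0,0]*d,(r-K[1,2])/K[1,1]*d,d],1)
    return P@np.array(im["rotation"]).T+np.array(im["origin"])
def circ(p):  # algebraic circle fit in xy
    A=np.c_[2*p[:,:2],np.ones(len(p))]; s=np.linalg.lstsq(A,(p[:,:2]**2).sum(1),rcond=None)[0]
    return s[:2],np.sqrt(s[2]+s[0]**2+s[1]**2)
E
python3 - <<'E'
from h import *
s=bot.get_state(); print({k:np.round(v,3) for k,v in s.items()})
names=["candle_60","candle_85","candle_110","candle_135","coaster_cork","coaster_white","coaster_blue","coaster_black","plant","bowl"]
for cam in("scene","side"):
    im=bot.get_image(cam); cv2.imwrite(f"pics/{cam}0.png",im["pixels"]); print(cam,np.round(im["origin"],3),np.round(np.array(im["rotation"])[:,2],2))
    for n in names:
        for t in bot.trace(im,n)[:2]:
            m=t["pixels"]; p=cloud(im,cv2.erode(m.astype(np.uint8),np.ones((3,3)))>0)
            if len(p)<10: print(n,"few",t["conf"]);continue
            zt=np.percentile(p[:,2],98); top=p[p[:,2]>zt-.02] 
            print(n,round(t["conf"],2),np.round(t["at"]),m.sum(),"med",np.round(np.median(p,0),3),"ztop",round(zt,3),"box",np.round(np.percentile(p,2,axis=0)[:2],3),np.round(np.percentile(p,98,axis=0)[:2],3),"circ",*[np.round(v,4) for v in circ(p)])
E
```

```text
{'time_s': np.float64(0.0), 'joints': array([-1.188,  0.481,  1.597,  0.   ,  1.065, -0.047]), 'dq': array([-0.001, -0.   ,  0.002, -0.002,  0.   , -0.   ]), 'joint_torque': array([ 0.0000e+00, -9.5065e+01, -4.3016e+01,  0.0000e+00,  1.3000e-02,
       -0.0000e+00]), 'tool_pos': array([ 0.271, -0.591,  0.248]), 'tool_rot': array([-0.001,  0.977,  0.213, -0.   ]), 'ft_force': array([ 0.382, -0.064,  0.126]), 'moment': array([-0.007, -0.023,  0.024]), 'width': np.float64(1.003)}Traceback (most recent call last):
  File "<stdin>", line 5, in <module>
IndexError: too many indices for array: array is 1-dimensional, but 2 were indexed
```

```bash
sed -i 's/np.array(im\["rotation"\]).T/rot(im).T/' h.py
cat >> h.py <<'E'
from scipy.spatial.transform import Rotation
def rot(im):
    q=np.array(im["rotation"]).ravel()
    return Rotation.from_quat(q[[1,2,3,0]]).as_matrix() if q.size==4 else q.reshape(3,3)
E
cat > look.py <<'E'
from h import *
names=["candle_60","candle_85","candle_110","candle_135","coaster_cork","coaster_white","coaster_blue","coaster_black","plant","bowl"]
for cam in("scene","side"):
    im=bot.get_image(cam); cv2.imwrite(f"pics/{cam}0.png",im["pixels"]); print(cam,np.shape(im["rotation"]),np.round(im["origin"],3),np.round(rot(im)[:,2],2))
    for n in names:
        for t in bot.trace(im,n)[:2]:
            m=t["pixels"]; p=cloud(im,cv2.erode(m.astype(np.uint8),np.ones((3,3)))>0)
            if len(p)<10: print(n,"few",t["conf"]);continue
            zt=np.percentile(p[:,2],98)
            print(n,round(t["conf"],2),np.round(t["at"]),m.sum(),"med",np.round(np.median(p,0),3),"ztop",round(zt,3),"box",np.round(np.percentile(p,2,axis=0)[:2],3),np.round(np.percentile(p,98,axis=0)[:2],3),"circ",*[np.round(v,4) for v in circ(p)])
E
python3 look.py
```

```text
scene (4,) [ 1.323 -0.607  0.655] [-0.66  0.53 -0.53]
candle_60 0.92 [197. 225.] 943 med [ 0.452 -0.08   0.068] ztop 0.111 box [ 0.425 -0.094] [ 0.46  -0.056] circ [ 0.4404 -0.0729] 0.0179
candle_60 0.75 [158. 328.] 877 med [0.468 0.245 0.077] ztop 0.136 box [0.444 0.234] [0.478 0.268] circ [0.458  0.2542] 0.0172
candle_85 0.92 [197. 225.] 943 med [ 0.452 -0.08   0.068] ztop 0.111 box [ 0.425 -0.094] [ 0.46  -0.056] circ [ 0.4404 -0.0729] 0.0179
candle_85 0.75 [158. 328.] 877 med [0.468 0.245 0.077] ztop 0.136 box [0.444 0.234] [0.478 0.268] circ [0.458  0.2542] 0.0172
candle_110 0.92 [197. 225.] 943 med [ 0.452 -0.08   0.068] ztop 0.111 box [ 0.425 -0.094] [ 0.46  -0.056] circ [ 0.4404 -0.0729] 0.0179
candle_110 0.75 [158. 328.] 877 med [0.468 0.245 0.077] ztop 0.136 box [0.444 0.234] [0.478 0.268] circ [0.458  0.2542] 0.0172
candle_135 0.92 [197. 225.] 943 med [ 0.452 -0.08   0.068] ztop 0.111 box [ 0.425 -0.094] [ 0.46  -0.056] circ [ 0.4404 -0.0729] 0.0179
candle_135 0.75 [158. 328.] 877 med [0.468 0.245 0.077] ztop 0.136 box [0.444 0.234] [0.478 0.268] circ [0.458  0.2542] 0.017
[... 2803 characters left out ...]
.593 -0.003] [0.654 0.06 ] circ [0.6239 0.0289] 0.0246
coaster_blue 0.51 [259. 169.] 1818 med [0.637 0.282 0.043] ztop 0.068 box [0.582 0.2  ] [0.709 0.329] circ [0.6519 0.2602] 0.0546
coaster_black 0.54 [179. 310.] 344 med [ 0.6   -0.188  0.009] ztop 0.011 box [ 0.571 -0.22 ] [ 0.631 -0.158] circ [ 0.6007 -0.1884] 0.0241
plant 0.74 [143. 333.] 1498 med [ 0.576 -0.291  0.073] ztop 0.127 box [ 0.548 -0.346] [ 0.62  -0.272] circ [ 0.6248 -0.3931] 0.1134
plant 0.71 [275. 264.] 2447 med [0.437 0.281 0.086] ztop 0.136 box [0.424 0.255] [0.462 0.288] circ [0.4449 0.2689] 0.0182
bowl 0.88 [263. 164.] 1090 med [0.651 0.291 0.058] ztop 0.068 box [0.583 0.204] [0.749 0.331] circ [0.6632 0.2507] 0.0651
```

Run:
```python
from h import *
a=cv2.imread("pics/scene0.png");b=cv2.imread("pics/side0.png")
c=np.vstack([a,b]); c=cv2.resize(c,None,fx=.714,fy=.714); cv2.imwrite("pics/both.png",c)
im=bot.get_image("wrist"); cv2.imwrite("pics/w0.png",im["pixels"]); print(im["K"],im["origin"],rot(im))
```

```text
[[325.1922621    0.         279.88937997]
 [  0.         325.1922621  214.81423956]
 [  0.           0.           1.        ]] [ 0.34200454 -0.55756991  0.37380337] [[ 4.17962769e-01 -8.64106053e-01 -2.80406586e-01]
 [-9.08464152e-01 -3.97586050e-01 -1.28911668e-01]
 [-9.23945189e-05  3.08619609e-01 -9.51185538e-01]]
```

View pics/both.png

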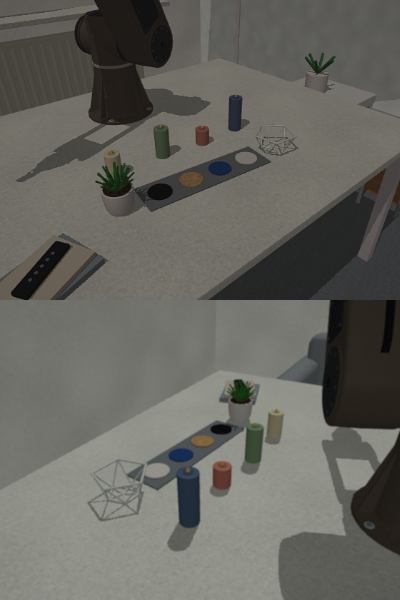

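View pics/w0.png

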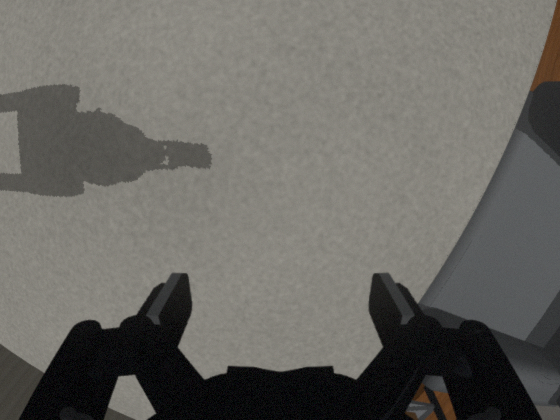

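Both views agree on the layout. The candles stand cream, green, red, blue from the robot's right to its left. The plant is beside the black coaster (right end) and the bowl beside the white one (left end). The wrist view shows only bare table and books. The scene and side positions differ by about 9 mm, so I'll use the wrist camera as the tie-breaker.

>>> arm_command(deltas="1 0 0 0.1 0; 1 0.23 0.54 0.1 59; 1 0.23 0.54 0.1 59; 1 0.23 0.54 0.1 59; 1 0.23 0.54 0.1 59; 1 0.23 0.54 0.1 59; 1 0.23 0.54 0.1 59; 1 0.23 0.54 0.1 59; 1 0.23 0.54 0.1 59; 1 0.23 0.54 0.1 59; 1 0.23 0.54 0.1 59; 1 0.23 0.54 0.1 59; 1 0.23 0.54 0.1 59; 1 0.23 0.54 0.1 59; 1 0.23 0.54 0.1 59; 1 0.23 0.54 0.1 59; 1 0.23 0.54 0.1 59; 1 0.23 0.54 0.1 59; 1 0.23 0.54 0.1 59; 1 0.23 0.54 0.1 59")

```text
time_s: 3.2
tool_pos: [0.5008, -0.0513, 0.3483]
tool_rot: [-0.0, 0.746, 0.666, 0.0]
ft_force: [0.8, 0.3, -0.0]
width: 0.997
```

```bash
cat >> h.py <<'E'
def wcloud(im,mask=None):
    K=np.array(im["K"]); z=im["range_z"]; ok=z>0
    if mask is not None: ok&=mask
    r,c=np.nonzero(ok); u=(c-K[0,2])/K[0,0]; v=(r-K[1,2])/K[1,1]; th=np.hypot(u,v); s=np.tan(th)/np.maximum(th,1e-9); d=z[r,c]
    return np.stack([u*s*d,v*s*d,d],1)@rot(im).T+np.array(im["origin"])
def get(cam):
    im=bot.get_image(cam); return im,(wcloud(im) if cam=="wrist" else cloud(im))
def refine(p,c,zt,r):  # fit fixed-radius disc centre: top-surface points
    from scipy.optimize import least_squares
    q=p[(np.hypot(*(p[:,:2]-c).T)<.06)&(p[:,2]>.025)&(p[:,2]<zt-.008)]
    f=least_squares(lambda c:np.hypot(*(q[:,:2]-c).T)-r,c,loss="soft_l1",f_scale=.002)
    t=p[(np.hypot(*(p[:,:2]-c).T)<.05)&(abs(p[:,2]-zt)<.005)]
    return np.round(f.x,4),len(q),np.round((t[:,:2].min(0)+t[:,:2].max(0))/2,4) if len(t) else None,len(t)
E
python3 - <<'E'
from h import *
s=bot.get_state(); print(s["time_s"],np.round(s["tool_pos"],4))
C={"candle_85":(.435,-.25,.085),"candle_110":(.435,-.067,.11),"candle_60":(.435,.1,.06),"candle_135":(.452,.26,.135)}
for cam in("scene","side","wrist"):
    im,p=get(cam); cv2.imwrite(f"pics/{cam}1.png",im["pixels"]); print(cam)
    for n,(x,y,h) in C.items():
        try: print(n,*refine(p,np.array([x,y]),h,.025))
        except Exception as e: print(n,e)
    if cam=="wrist":
        for n in("cork","white","blue","black"):
            for t in bot.trace(im,"coaster_"+n)[:1]:
                q=wcloud(im,t["pixels"]); 
                if len(q)>5: print(n,t["conf"],np.round(np.median(q,0),4),np.round((q.min(0)+q.max(0))/2,4),np.round(np.ptp(q,axis=0),3),len(q))
E
```

```text
3.2 [ 0.5008 -0.0513  0.3483]
scene
candle_85 [ 0.4341 -0.2543] 322 [ 0.4368 -0.2555] 234
candle_110 [ 0.433  -0.0684] 559 [ 0.4344 -0.0699] 179
candle_60 [0.4542 0.0932] 172 [0.4551 0.0919] 153
candle_135 [0.451  0.2609] 608 [0.4531 0.2608] 120
side
candle_85 [ 0.4322 -0.2533] 435 [ 0.4305 -0.2489] 158
candle_110 [ 0.4311 -0.067 ] 799 [ 0.4304 -0.0662] 228
candle_60 [0.4519 0.0946] 328 [0.4504 0.0967] 323
candle_135 [0.4492 0.2623] 1657 [0.4479 0.2635] 486
wrist
candle_85 [ 0.4333 -0.2525] 565 [ 0.433  -0.2517] 721
candle_110 [ 0.4319 -0.0669] 479 [ 0.4323 -0.066 ] 1270
candle_60 [0.4527 0.0955] 81 [0.4529 0.0949] 1121
candle_135 [0.452 0.26 ] 0 None 0
cork 0.72 [ 0.6147 -0.0818  0.0099] [ 0.6164 -0.0827  0.0085] [0.076 0.076 0.009] 1896
white 0.83 [0.6381 0.1354 0.01  ] [0.64   0.1364 0.0083] [0.077 0.078 0.011] 1985
blue 0.73 [0.6255 0.027  0.01  ] [0.6278 0.0266 0.0086] [0.075 0.073 0.008] 2004
black 0.72 [ 0.6037 -0.1902  0.0099] [ 0.6037 -0.1936  0.008 ] [0.073 0.079 0.009] 1534
```

View pics/wrist1.png

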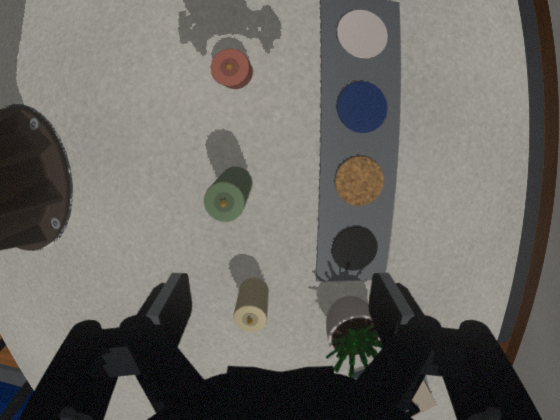

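Wrist view: red at pixel (230,67), green (224,201), cream (250,318), coasters at columns 355–362, blue candle out of frame. The three cameras agree to about 2 mm. Next I pick up the blue candle.

>>> arm_command(deltas="1 -0.051 0.3125 -0.08 0; 1 -0.051 0.3125 -0.08 0; 1 -0.051 0.3125 -0.08 0; 1 -0.051 0.3125 -0.08 0; 1 -0.051 0.3125 -0.08 0; 1 -0.051 0.3125 -0.08 0; 1 -0.051 0.3125 -0.08 0; 1 -0.051 0.3125 -0.08 0; 1 -0.051 0.3125 -0.08 0; 1 -0.051 0.3125 -0.12 0; 1 -0.051 0.3125 -0.15 0; 1 -0.051 0.3125 -0.18 0; 1 -0.051 0.3125 -0.21 0; 1 -0.051 0.3125 -0.23 0; 1 -0.051 0.3125 -0.245 0; 1 -0.051 0.3125 -0.245 0; 1 -0.051 0.3125 -0.245 0; 1 -0.051 0.3125 -0.245 0")

```text
time_s: 5.35
tool_pos: [0.4507, 0.2615, 0.1044]
tool_rot: [0.0, 0.746, 0.666, 0.001]
ft_force: [0.2, -1.0, -0.3]
width: 0.997
```

>>> arm_command(deltas="-1 0 0 0 0; -1 0 0 0 0; -1 0 0 0 0; -1 0 0 0 0; -1 0 0 0 0; -1 0 0 0 0; -1 0 0 0 0; -1 0 0 0 0; -1 0 0 0 0; -1 0 0 0 0")

```text
time_s: 6.35
tool_pos: [0.4502, 0.2618, 0.104]
tool_rot: [0.0, 0.745, 0.667, 0.001]
ft_force: [-0.4, -1.5, 10.9]
width: 0.574
```

Run:
```python
from h import *
a,_=get("side"); b,_=get("wrist"); s,p=get("scene")
cv2.imwrite("pics/g1.png",cv2.resize(np.vstack([a["pixels"],b["pixels"]]),None,fx=.7,fy=.7))
```

```text
(no output)
```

View pics/g1.png

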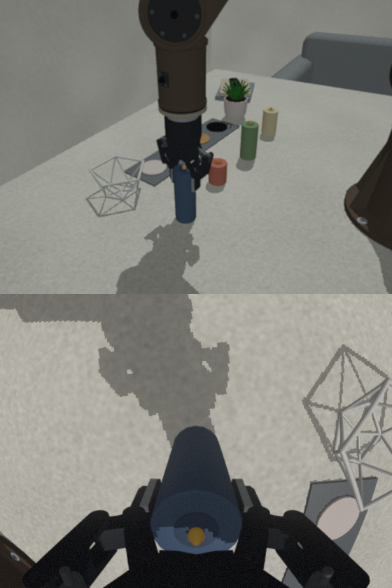

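Blue candle gripped upright: side view around (185,190), wrist view centred at (195,500). Now lift it and carry it over the black coaster.

>>> arm_command(deltas="-1 0 0 0.02 0; -1 0 0 0.05 0; -1 0 0 0.09 0; -1 0 0 0.13 0; -1 0 0 0.17 0; -1 0.01 -0.03 0.17 0; -1 0.023 -0.068 0.17 0; -1 0.038 -0.11 0.17 0; -1 0.053 -0.155 0.17 0; -1 0.068 -0.2 0.17 0; -1 0.083 -0.245 0.17 0; -1 0.098 -0.288 0.17 0; -1 0.112 -0.33 0.17 0; -1 0.126 -0.37 0.17 0; -1 0.138 -0.405 0.17 0; -1 0.148 -0.435 0.17 0; -1 0.153 -0.45 0.17 0; -1 0.155 -0.454 0.17 0; -1 0.155 -0.454 0.17 0; -1 0.155 -0.454 0.15 0")

```text
time_s: 8.5
tool_pos: [0.6059, -0.1916, 0.2554]
tool_rot: [0.002, 0.745, 0.667, 0.001]
ft_force: [0.1, 0.2, -2.5]
width: 0.575
```

>>> arm_command(deltas="-1 0 0 -0.03 0; -1 0 0 -0.06 0; -1 0 0 -0.09 0; -1 0 0 -0.11 0; -1 0 0 -0.125 0; -1 0 0 -0.13 0; -1 0 0 -0.13 0; -1 0 0 -0.13 0; -1 0 0 -0.13 0; -1 0 0 -0.13 0")

```text
time_s: 9.5
tool_pos: [0.6053, -0.1925, 0.1242]
tool_rot: [0.001, 0.745, 0.667, 0.0]
ft_force: [0.3, 0.7, -2.5]
width: 0.57
```

```bash
cat > chk.py <<'E'
import sys
from h import *
n,x,y,h=sys.argv[1],*map(float,sys.argv[2:5]); s=bot.get_state(); print(np.round(s["tool_pos"],4),np.round(s["ft_force"],1))
for cam in("scene","side"):
    im,p=get(cam); q=p[(np.hypot(p[:,0]-x,p[:,1]-y)<.045)]
    r=refine(p,np.array([x,y]),h*.75,.025); lo=q[q[:,2]>.02]
    print(cam,r)
    cv2.imwrite(f"pics/{n}_{cam}.png",im["pixels"])
E
python3 chk.py p135 .6046 -.1926 .145
python3 - <<'E'
import cv2,numpy as np
a=cv2.imread("pics/p135_scene.png");b=cv2.imread("pics/p135_side.png")
cv2.imwrite("pics/p135.png",np.hstack([cv2.resize(a[150:310,120:320],None,fx=2,fy=2),cv2.resize(b[90:250,220:420],None,fx=2,fy=2)]))
E
```

```text
[ 0.6053 -0.1925  0.1242] [ 0.3  0.7 -2.5]
scene (array([ 0.6062, -0.1934]), 718, array([ 0.6197, -0.1984]), 70)
side (array([ 0.6038, -0.192 ]), 595, array([ 0.6025, -0.1806]), 83)
```

View pics/p135.png

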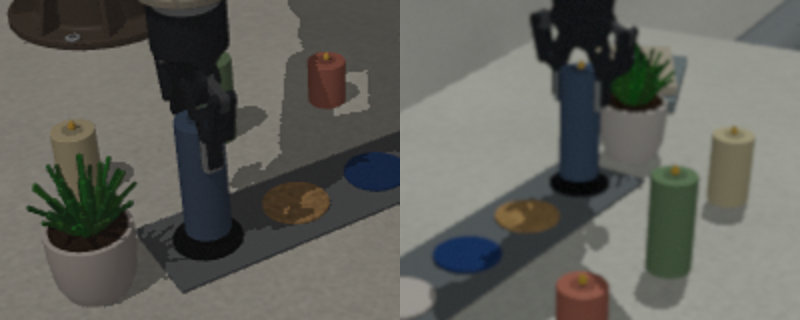

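The blue candle hangs upright and centred over the black coaster, with its base at (205,235) in the left crop. Now lower the last centimetre.

>>> arm_command(deltas="-1 0 0 -0.004 0; -1 0 0 -0.007 0; -1 0 0 -0.008 0; -1 0 0 -0.009 0; -1 0 0 -0.009 0; -1 0 0 -0.010 0; -1 0 0 -0.010 0; -1 0 0 -0.010 0")

```text
time_s: 10.4
tool_pos: [0.605, -0.1924, 0.1141]
tool_rot: [0.0, 0.745, 0.667, 0.0]
ft_force: [-2.7, 0.7, 11.2]
width: 0.569
```

>>> arm_command(deltas="-0.4 0 0 0 0; 0 0 0 0 0; 0.4 0 0 0 0; 1 0 0 0 0; 1 0 0 0 0; 1 0 0 0 0; 1 0 0 0 0; 1 0 0 0 0; 1 0 0 0.02 0; 1 0 0 0.05 0; 1 0 0 0.09 0; 1 0 0 0.13 0; 1 0 0 0.165 0; 1 0 0 0.165 0; 1 0 0 0.165 0")

```text
time_s: 11.9
tool_pos: [0.6051, -0.1925, 0.279]
tool_rot: [0.001, 0.745, 0.667, 0.0]
ft_force: [0.4, 0.2, -0.3]
width: 0.997
```

```bash
python3 chk.py r135 .6046 -.1926 .145
python3 - <<'E'
from h import *
im,p=get("wrist")
for n,c,h in(("135",(.605,-.193),.145),("110",(.432,-.067),.11)):print(n,refine(p,np.array(c),h,.025))
E
```

```text
[ 0.6051 -0.1925  0.279 ] [ 0.4  0.2 -0.3]
scene (array([ 0.606 , -0.1933]), 721, array([ 0.6174, -0.1985]), 98)
side (array([ 0.6039, -0.192 ]), 587, array([ 0.6003, -0.1802]), 81)
135 (array([ 0.6042, -0.1917]), 738, array([ 0.6043, -0.1907]), 2601)
110 (array([ 0.4312, -0.0665]), 1206, array([ 0.4323, -0.0669]), 1531)
```

>>> arm_command(deltas="1 -0.173 0.1255 -0.05 0; 1 -0.173 0.1255 -0.05 0; 1 -0.173 0.1255 -0.05 0; 1 -0.173 0.1255 -0.05 0; 1 -0.173 0.1255 -0.05 0; 1 -0.173 0.1255 -0.05 0; 1 -0.173 0.1255 -0.05 0; 1 -0.173 0.1255 -0.08 0; 1 -0.173 0.1255 -0.11 0; 1 -0.173 0.1255 -0.14 0; 1 -0.173 0.1255 -0.17 0; 1 -0.173 0.1255 -0.19 0; 1 -0.173 0.1255 -0.2 0; 1 -0.173 0.1255 -0.2 0; 1 -0.173 0.1255 -0.2 0; 1 -0.173 0.1255 -0.2 0")

```text
time_s: 13.65
tool_pos: [0.4327, -0.0671, 0.0792]
tool_rot: [0.001, 0.745, 0.667, 0.0]
ft_force: [0.5, 0.2, 0.4]
width: 0.998
```

>>> arm_command(deltas="-1 0 0 0 0; -1 0 0 0 0; -1 0 0 0 0; -1 0 0 0 0; -1 0 0 0 0; -1 0 0 0 0; -1 0 0 0 0; -1 0 0 0 0; -1 0 0 0 0; -1 0 0 0 0")

```text
time_s: 14.65
tool_pos: [0.4322, -0.0669, 0.079]
tool_rot: [0.0, 0.745, 0.667, 0.0]
ft_force: [-1.7, 0.3, 15.0]
width: 0.575
```

>>> arm_command(deltas="-1 0 0 0.02 0; -1 0 0 0.05 0; -1 0 0 0.07 0; -1 0.02 -0.002 0.07 0; -1 0.05 -0.005 0.07 0; -1 0.09 -0.008 0.07 0; -1 0.13 -0.011 0.07 0; -1 0.16 -0.014 0.07 0; -1 0.18 -0.016 0.07 0; -1 0.184 -0.016 0.07 0; -1 0.184 -0.016 0.07 0; -1 0.184 -0.016 0.05 0; -1 0.184 -0.016 0.03 0; -1 0.184 -0.016 0.02 0; -1 0.184 -0.016 0.015 0; -1 0.184 -0.016 0.013 0; -1 0.184 -0.016 0.012 0; -1 0.184 -0.016 0.011 0; -1 0.184 -0.016 0.01 0; -1 0.184 -0.016 0.01 0")

```text
time_s: 16.65
tool_pos: [0.6163, -0.0829, 0.0891]
tool_rot: [0.0, 0.745, 0.667, 0.0]
ft_force: [-1.3, 0.1, 4.5]
width: 0.574
```

```bash
python3 chk.py p110 .6162 -.083 .12
```

```text
[ 0.6163 -0.0829  0.0891] [-1.3  0.1  4.5]
scene (array([ 0.6171, -0.0843]), 451, array([ 0.631 , -0.0968]), 93)
side (array([ 0.6148, -0.083 ]), 495, array([ 0.6142, -0.0699]), 121)
```

>>> arm_command(deltas="-0.4 0 0 0 0; 0 0 0 0 0; 0.4 0 0 0 0; 1 0 0 0 0; 1 0 0 0 0; 1 0 0 0 0; 1 0 0 0 0; 1 0 0 0 0; 1 0 0 0.02 0; 1 0 0 0.05 0; 1 0 0 0.09 0; 1 0 0 0.13 0; 1 0 0 0.16 0; 1 0 0 0.16 0; 1 0 0 0.16 0")

```text
time_s: 18.25
tool_pos: [0.616, -0.0829, 0.2488]
tool_rot: [0.0, 0.745, 0.667, 0.0]
ft_force: [-0.4, -0.5, -0.8]
width: 1.002
```

>>> arm_command(deltas="1 -0.183 -0.17 0 0; 1 -0.183 -0.17 0 0; 1 -0.183 -0.17 0 0; 1 -0.183 -0.17 0 0; 1 -0.183 -0.17 0 0; 1 -0.183 -0.17 0 0; 1 -0.183 -0.17 0 0; 1 -0.183 -0.17 -0.03 0; 1 -0.183 -0.17 -0.06 0; 1 -0.183 -0.17 -0.09 0; 1 -0.183 -0.17 -0.12 0; 1 -0.183 -0.17 -0.15 0; 1 -0.183 -0.17 -0.17 0; 1 -0.183 -0.17 -0.185 0; 1 -0.183 -0.17 -0.188 0; 1 -0.183 -0.17 -0.188 0; 1 -0.183 -0.17 -0.188 0; 1 -0.183 -0.17 -0.188 0")

```text
time_s: 20.05
tool_pos: [0.4334, -0.2529, 0.061]
tool_rot: [0.001, 0.745, 0.667, 0.0]
ft_force: [-0.1, 0.4, 0.5]
width: 0.999
```

>>> arm_command(deltas="-1 0 0 0 0; -1 0 0 0 0; -1 0 0 0 0; -1 0 0 0 0; -1 0 0 0 0; -1 0 0 0 0; -1 0 0 0 0; -1 0 0 0 0; -1 0 0 0 0; -1 0 0 0 0")

```text
time_s: 21.05
tool_pos: [0.433, -0.253, 0.0609]
tool_rot: [0.0, 0.745, 0.667, 0.0]
ft_force: [-1.2, 1.4, 10.6]
width: 0.574
```

```bash
python3 chk.py g85 .433 -.2533 .08
python3 - <<'E'
import cv2,numpy as np
a=cv2.imread("pics/g85_scene.png");b=cv2.imread("pics/g85_side.png")
cv2.imwrite("pics/g85.png",cv2.resize(np.hstack([a,b]),None,fx=.71,fy=.71))
E
```

```text
[ 0.433  -0.253   0.0609] [-1.2  1.4 10.6]
scene (array([ 0.4344, -0.2542]), 111, array([ 0.4523, -0.2574]), 71)
side (array([ 0.4314, -0.2528]), 223, array([ 0.431 , -0.2415]), 124)
```

View pics/g85.png

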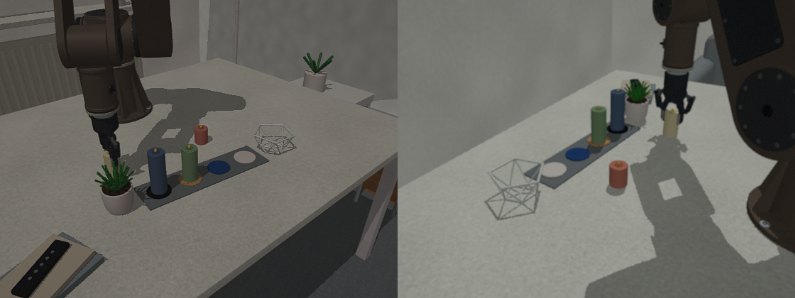

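Blue stands on black, green on cork, and cream is in the grip. The plant and bowl haven't moved. Cream goes to the blue coaster.

>>> arm_command(deltas="-1 0 0 0.02 0; -1 0 0 0.05 0; -1 0 0 0.09 0; -1 0 0 0.13 0; -1 0 0 0.16 0; -1 0.01 0.02 0.16 0; -1 0.02 0.05 0.16 0; -1 0.04 0.09 0.16 0; -1 0.065 0.13 0.16 0; -1 0.095 0.165 0.16 0; -1 0.125 0.2 0.16 0; -1 0.155 0.235 0.16 0; -1 0.18 0.262 0.16 0; -1 0.192 0.275 0.16 0; -1 0.195 0.279 0.16 0; -1 0.195 0.279 0.16 0; -1 0.195 0.279 0.13 0; -1 0.195 0.279 0.1 0; -1 0.195 0.279 0.07 0; -1 0.195 0.279 0.05 0")

```text
time_s: 23.15
tool_pos: [0.6259, 0.0246, 0.1086]
tool_rot: [-0.001, 0.746, 0.666, -0.001]
ft_force: [0.2, -0.1, -2.2]
width: 0.568
```

>>> arm_command(deltas="-1 0 0 -0.015 0; -1 0 0 -0.025 0; -1 0 0 -0.032 0; -1 0 0 -0.036 0; -1 0 0 -0.038 0; -1 0 0 -0.039 0; -1 0 0 -0.04 0; -1 0 0 -0.04 0; -1 0 0 -0.04 0")

```text
time_s: 24.05
tool_pos: [0.6283, 0.0262, 0.0709]
tool_rot: [0.0, 0.745, 0.667, 0.0]
ft_force: [-1.7, -0.0, 6.2]
width: 0.572
```

```bash
python3 chk.py p85 .628 .026 .09
```

```text
[0.6283 0.0262 0.0709] [-1.7 -0.   6.2]
scene (array([0.6293, 0.0251]), 246, array([0.6328, 0.0121]), 83)
side (array([0.6269, 0.0263]), 322, array([0.6271, 0.0383]), 127)
```

>>> arm_command(deltas="-0.4 0 0 0 0; 0 0 0 0 0; 0.4 0 0 0 0; 1 0 0 0 0; 1 0 0 0 0; 1 0 0 0 0; 1 0 0 0 0; 1 0 0 0 0; 1 0 0 0.02 0; 1 0 0 0.05 0; 1 0 0 0.09 0; 1 0 0 0.14 0; 1 0 0 0.14 0; 1 0 0 0.14 0")

```text
time_s: 25.55
tool_pos: [0.6286, 0.0261, 0.2118]
tool_rot: [0.001, 0.745, 0.667, 0.001]
ft_force: [-0.8, 0.2, -0.2]
width: 1.004
```

>>> arm_command(deltas="1 -0.175 0.069 0 0; 1 -0.175 0.069 0 0; 1 -0.175 0.069 0 0; 1 -0.175 0.069 0 0; 1 -0.175 0.069 0 0; 1 -0.175 0.069 0 0; 1 -0.175 0.069 -0.03 0; 1 -0.175 0.069 -0.06 0; 1 -0.175 0.069 -0.09 0; 1 -0.175 0.069 -0.12 0; 1 -0.175 0.069 -0.15 0; 1 -0.175 0.069 -0.165 0; 1 -0.175 0.069 -0.172 0; 1 -0.175 0.069 -0.172 0; 1 -0.175 0.069 -0.172 0; 1 -0.175 0.069 -0.172 0")

```text
time_s: 27.15
tool_pos: [0.4536, 0.0951, 0.039]
tool_rot: [0.0, 0.745, 0.667, 0.001]
ft_force: [0.9, 0.6, -0.5]
width: 1.002
```

>>> arm_command(deltas="-1 0 0 0 0; -1 0 0 0 0; -1 0 0 0 0; -1 0 0 0 0; -1 0 0 0 0; -1 0 0 0 0; -1 0 0 0 0; -1 0 0 0 0; -1 0 0 0 0; -1 0 0 0 0")

```text
time_s: 28.15
tool_pos: [0.4532, 0.0952, 0.039]
tool_rot: [0.0, 0.745, 0.667, 0.0]
ft_force: [-1.0, -0.1, 14.7]
width: 0.573
```

>>> arm_command(deltas="-1 0 0 0.02 0; -1 0 0 0.05 0; -1 0 0 0.08 0; -1 0.02 0.004 0.09 0; -1 0.05 0.011 0.09 0; -1 0.09 0.02 0.09 0; -1 0.13 0.028 0.09 0; -1 0.16 0.035 0.09 0; -1 0.18 0.039 0.09 0; -1 0.186 0.0405 0.09 0; -1 0.186 0.0405 0.09 0; -1 0.186 0.0405 0.06 0; -1 0.186 0.0405 0.035 0; -1 0.186 0.0405 0.02 0; -1 0.186 0.0405 0.015 0; -1 0.186 0.0405 0.013 0; -1 0.186 0.0405 0.012 0; -1 0.186 0.0405 0.011 0; -1 0.186 0.0405 0.01 0; -1 0.186 0.0405 0.01 0")

```text
time_s: 30.15
tool_pos: [0.6393, 0.1357, 0.0491]
tool_rot: [0.0, 0.745, 0.667, 0.001]
ft_force: [0.8, -0.0, 4.2]
width: 0.57
```

```bash
python3 chk.py p60 .639 .136 .07
python3 - <<'E'
import cv2,numpy as np
a=cv2.imread("pics/p60_scene.png");b=cv2.imread("pics/p60_side.png")
cv2.imwrite("pics/p60.png",np.hstack([cv2.resize(a[120:320,180:430],None,fx=1.5,fy=1.5),cv2.resize(b[130:330,120:370],None,fx=1.5,fy=1.5)]))
E
```

```text
[0.6393 0.1357 0.0491] [ 0.8 -0.   4.2]
scene (array([0.6417, 0.1343]), 126, array([0.6414, 0.1212]), 79)
side (array([0.6363, 0.1351]), 201, array([0.6369, 0.1469]), 142)
```

View pics/p60.png

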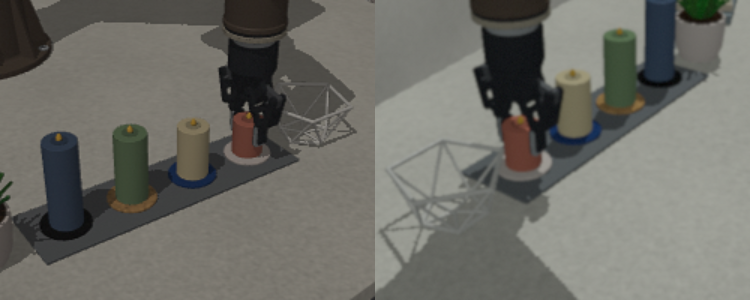

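All four candles stand centred, with red on the white coaster. Release it, rise, and back the arm off.

>>> arm_command(deltas="-0.4 0 0 0 0; 0 0 0 0 0; 0.4 0 0 0 0; 1 0 0 0 0; 1 0 0 0 0; 1 0 0 0 0; 1 0 0 0 0; 1 0 0 0 0; 1 0 0 0.02 0; 1 0 0 0.05 0; 1 0 0 0.09 0; 1 0 0 0.14 0; 1 0 0 0.19 0; 1 -0.05 0 0.24 0; 1 -0.1 0 0.25 0; 1 -0.15 0 0.25 0; 1 -0.15 0 0.25 0; 1 -0.15 0 0.25 0; 1 -0.15 0 0.25 0; 1 -0.15 0 0.25 0")

```text
time_s: 32.25
tool_pos: [0.4899, 0.1357, 0.2982]
tool_rot: [0.0, 0.745, 0.667, 0.0]
ft_force: [0.1, 0.6, 0.4]
width: 0.999
```

Run:
```python
from h import *
C=[("135",.6046,-.1926,.145),("110",.6162,-.0832,.12),("85",.6278,.0262,.095),("60",.6394,.1356,.07)]
for cam in("scene","side"):
    im,p=get(cam)
    for n,x,y,h in C: print(cam,n,*refine(p,np.array([x,y]),h,.025))
    for n in("plant","bowl"):
        t=bot.trace(im,n)[:1]
        for t in t: print(n,np.round(t["conf"],2),np.round(t["at"]))
    cv2.imwrite(f"pics/f_{cam}.png",im["pixels"])
a=cv2.imread("pics/f_scene.png");b=cv2.imread("pics/f_side.png")
cv2.imwrite("pics/f.png",cv2.resize(np.hstack([a,b]),None,fx=.71,fy=.71))
```

```text
scene 135 [ 0.6061 -0.1933] 1091 [ 0.6074 -0.1945] 287
scene 110 [ 0.6171 -0.0844] 768 [ 0.6173 -0.0852] 247
scene 85 [0.6293 0.0251] 492 [0.6301 0.0245] 220
scene 60 [0.64  0.134] 274 [0.6417 0.1327] 195
plant 0.92 [271. 166.]
bowl 0.88 [200. 385.]
side 135 [ 0.604 -0.192] 896 [ 0.6026 -0.1905] 146
side 110 [ 0.6152 -0.0831] 775 [ 0.6147 -0.0798] 171
side 85 [0.6273 0.0264] 605 [0.6265 0.0283] 214
side 60 [0.6381 0.1352] 412 [0.6373 0.1364] 277
plant 0.75 [142. 333.]
bowl 0.84 [263. 170.]
```

View pics/f.png

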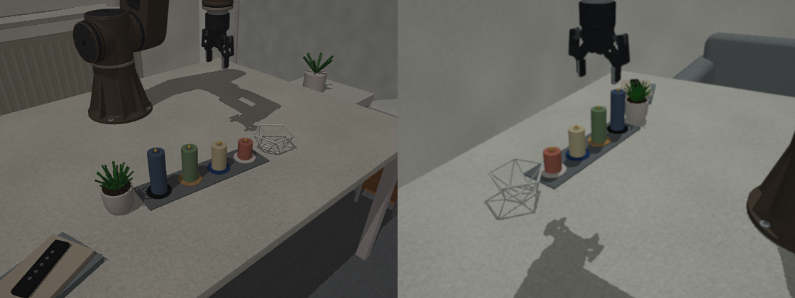

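Run:
```python
from h import *
for cam,(r0,r1,c0,c1) in {"scene":(165,225,365,425),"side":(220,315,120,195)}.items():
    a,b=[cv2.cvtColor(cv2.imread(f"pics/{k}"),6).astype(np.float32)[r0:r1,c0:c1] for k in(f"{cam}0.png",f"f_{cam}.png")]
    print(cam,cv2.phaseCorrelate(a,b),abs(a-b).mean())
print(bot.job_done())
```

```text
scene ((-0.01690218631221896, 0.043329602540488565), 0.8986559037367503) 1.0002778
side ((0.49961239847309713, 0.024622006697249788), 0.9658798609839545) 3.024
the job is handed in; nothing more can be done
None
```

The candles are on the coasters in height order, and I handed the job in with the robot clock at about 32 s of the 109 s allowed. From the plant to the bowl they stand 135 mm on black, 110 mm on cork, 85 mm on blue and 60 mm on white.

- **Candles:** after release, both fixed cameras showed all four upright, within about 2 mm of the coaster centres.
- **Forces:** wrist force readings at the end of each move stayed at or below 15 N, and the arm was clear of everything at the end.
- **Plant:** its position in both images moved by 1 pixel at most, within detection noise.
- **Bowl:** this check was less clean. The network's bowl position moved by 4–6 pixels between looks. Comparing the before and after images directly showed a shift of about 0 pixels in the scene view and 0.5 pixels in the side view, so I take it as unmoved.
- **Early disagreement:** my first rough position fits differed by about 9 mm between the two fixed cameras. Refitting the candles with their known radius, plus the wrist camera, brought them to within about 2–3 mm. For the coasters I used the average of the two cameras, which matched the wrist camera.

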